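# Lock the bat and run the pottery wheel at half speed

## Task

Get the pottery wheel going: take the orange T-handled key out of its blue cup, turn the loose red bat screw clockwise with it all the way to its stop, and stand the key back upright in the cup, letting go of it, before you touch the paddle. Then press the sprung speed paddle half way down with the gripper (pointer on the green middle third of its scale; never down to the bottom) and finish while still holding it there. Touch the wheel only with the key, and leave the other things on the table where they are.

Things in the scene. Friction and masses are not known exactly. Their poses are not given: they have to be found in the camera images.
- wheel: tabletop pottery wheel, fixed, not turning: white drum 254 mm wide, aluminium head, on it a pale plaster bat 196 mm wide, its flat top 92 mm above the work surface. Origin under the drum's centre, z up. Three screws stand on the bat, 75 mm from its centre, 120 degrees apart; two steel ones are already tight, the red one (on the wheel's -x side) is loose.
- screw_head (a point): centre of the top of the loose screw's red tab: an upright bar 24 mm long (its x axis), 8 mm thick (y) and 14 mm high (z up), standing on the bat, its top 106 mm above the work surface. It turns about the upright axis through this point.
- bat_screw (a joint): turn of the red screw in rad: grows clockwise seen from above, from 0 to 1.2 at its stop (tight: the tab lies along the bat's rim). It starts between 0 and 0.25. It has no spring, only friction (0.06 N m), and stays where it is left.
- key: upright T-handled key, 0.12 kg. Origin under the centre of its foot, z up. Foot 26 (x) x 30 (y) mm, 28 mm high, with a slot from below, 14 mm wide, 20 mm deep, right through along x, that drops over a screw's tab (it turns about 0.26 rad before it drives). Shaft 10 mm. Orange handle bar 64 mm long (x), 12 mm wide (y), 80 to 94 mm above the origin. A half turn about z changes nothing.
- cup: square blue key cup, fixed to the table: outside 54 x 54 mm, 30 mm high, walls 4 mm, floor about 4 mm thick, inside 46 x 46 mm. Origin under its centre, z up; its sides lie along x and y. The key may stand in it at any yaw.
- pedal: fixed hand control: steel plate 170 (x) x 120 (y) x 12 mm with a sprung paddle 130 mm long, 76 mm wide. Origin under the plate's centre, z up. The hinge runs along y at x = +65 mm, z = 30 mm; from it the paddle rises 0.35 rad towards -x. By its free end, at y = +55 mm, a scale 84 mm high with yellow, green (middle) and red (lowest) thirds, along which the paddle's black pointer moves.
- paddle_pad (a point): middle of the black rubber pad on top of the paddle (white dot), 95 mm from the hinge; z is normal to the pad, x points along the paddle to the hinge. Press here, straight down: at half travel the point has sunk about 16 mm.
- paddle (a joint): press of the paddle in rad: 0 released (where the spring returns it), 0.35 at the bottom; half way is 0.175, the green third is 0.117 to 0.233. Spring 2.2 N m/rad with preload: about 2 N at the pad to start it, 6 N half way, 10 N at the bottom.
- bowl: small unglazed bowl, 100 mm wide, 50 mm high; bystander, to be left alone
- glaze_jar: round lidded blue glaze jar, 70 mm wide, 90 mm high; bystander, to be left alone
- clay_knife: clay knife, 150 mm long, lying flat; bystander, to be left alone
- brush: brush lying flat; bystander, to be left alone
- rib: wooden rib, 110 x 55 x 8 mm, lying flat; bystander, to be left alone
- mug: terracotta mug, 80 mm wide, 90 mm high; bystander, to be left alone
- vase: small clay-coloured vase, 84 mm wide, 105 mm high; bystander, to be left alone
Mind the look-alikes: they are no part of the job. Of the things that look like the key, the larger one is meant. Leave any turquoise look-alike of the pedal alone.

How it is judged (in metres and radians):
On the way, in this order (a step that is already met when the one before it is completed fails the run):
1. the key is lifted out of its cup (height (world z) of key above 0.05 m), for 0.1 s.
2. the red screw is turned tight with the key on it (value of joint bat_screw above 1.08 rad and horizontal distance between key and screw_head below 0.02 m and height (world z) of key below 0.107 m), for 0.1 s.
3. the key stands in its cup again, let go (horizontal distance between key and cup below 0.018 m and z of key in the frame of cup below 0.012 m and angle between key's own z axis and vertical below 0.2 rad and contact force between the fingers and key below 0.1 N and linear speed of key below 0.03 m/s), for 0.2 s.
4. the paddle is held half way down by the gripper (value of joint paddle between 0.115 and 0.235 rad and contact force between the fingers and pedal above 2 N), for 0.5 s.
At the end, for the whole second after the job is handed in: The gripper holds the paddle still in the middle third of its travel (0.115 to 0.235 rad) with more than 2 N, the red screw is turned to at least 1.08 of 1.2 rad, and the key stands upright (within 0.2 rad), released and at rest on the floor of its cup (all of step 3 and all of step 4 and value of joint bat_screw above 1.08 rad and velocity of joint paddle between -0.1 and 0.1 rad/s); the arm keeps its last pose, push and grip.
It fails at once if the paddle is pushed to the bottom (past 0.32 rad) (value of joint paddle above 0.32 rad).
It fails at once if the paddle is pressed while the key is out of its cup (value of joint paddle above 0.04 rad and not (horizontal distance between key and cup below 0.018 m and z of key in the frame of cup below 0.012 m)).
It fails at once if the arm or its fingers touch the wheel or its screws (contact force between any of the arm, the fingers and wheel above 2 N).
It fails at once if a bystander is moved by more than 30 mm (distance of any of bowl, glaze_jar, clay_knife, brush, rib, mug, vase from where it was at the start of the episode above 0.03 m).
It also fails if it takes over 58 s, if anything falls off the work surface, if the arm or the gripper's body presses on something with over 40 N, if the wrist force passes 120 N, or if a joint passes its speed limit or range.

## Robot

A 6-joint arm with a two-finger parallel gripper is mounted at the origin on the work surface. World frame = base frame: x ahead of the robot, y to its left, z up, the work surface at z = 0. Lengths are in mm, angles in rad, forces in N, time in s.
With the tool pointing down it reaches from about 400 to 825 mm from the base axis. Payload 7 kg.
Tool frame: the origin (TCP) lies at the very end of the fingers, on their centre line; the grasp point (between the pads) lies 19 mm behind it; z points along the fingers, y is the line along which they close (so a half turn about z gives the same grasp; the last joint's range is limited). The gripper opens to 88 mm and grips with 3 to 60 N. Pads are 19 mm wide; open, the fingers measure 130 mm over their backs; the gripper's body (78 mm by 193 mm) begins 47 mm behind the grasp point.
Start: joints at [1.483, 0.359, 0.012, 0, -1.224, -0.288], TCP at [247.743, 627.868, 226.561] pointing down, gripper open.
Joint ranges: [-3.07, 3.07], [-1.43, 2.12], [-1.02, 1.25], [-3.03, 1.67], [-3.05, -0], [-3.03, 3.03]. Speed limits (rad/s): [2.39, 2.39, 3.01, 3.14, 3.14, 3.14].

## Interface

Orientations are given as a unit quaternion [x, y, z, w].
In Python, from plant import bot gives the robot as it stands. Calls block until the motion is done:
- bot.move_ptp(position, orientation): joint-space move of the TCP to a pose.
- bot.line_to(position, velocity=150, ori=None): straight line of the TCP; ori=None keeps the orientation; velocity is the mean speed in mm/s.
- bot.move_joints(angles): joint-space move.
- bot.move_gripper(opening, force=None): finger opening in mm; force is the grip in N (None keeps the last); returns when the fingers have stopped.
- bot.pause(seconds).
- bot.solve_ik(position, orientation): joint angles nearest the present ones, or None.
- bot.read_state(): the state.
- bot.camera(name): name is "side" or "top" or "wrist"; returns the picture (384x512x3 uint8, red, green, blue); there is no depth.
- bot.get_calibration(name): a dict with "fx", "fy", "cx", "cy" (pixels), "view" (4x4, takes a point from world to camera coordinates); the wrist camera has in their place "T_tool_cam" (4x4, takes a point from camera to tool coordinates, whose origin is the TCP and whose axes are the flange's). Camera axes: x right, y up, looking along -z (the intrinsics and any distortion apply to the point x, -y, -z); pixel columns grow to the right and rows downward; lengths in mm; the calibration is good to about 2 mm. A picture is of the moment at which its call begins: read the wrist's pose just before it. get_calibration takes no time and is no camera call.
A pose or a line that the arm cannot do raises bot.Unreachable and nothing moves.
- bot.close_job(): hands the job in; it is judged then, once.
The state is a dict: "t": time; "joint_pos": joint angles; "qvel": joint speeds; "tau": joint torques, N m; "tcp_pos": TCP position; "eef_rot": TCP orientation; "contact_force": force on the tool from outside, world axes, zero at the start; "moment": the same for the moment, N m; "width": finger opening in mm; "finger_force": force on a finger pad.
Only numpy, scipy, OpenCV 4.12 (cv2) and the standard library are available. Lean on these libraries where they do the work, as an engineer would, in place of code of your own. Each camera call takes 0.05 s, during which the arm holds its last target. There are 200 camera calls.

## Working session

There is one attempt and no reset: what is moved stays moved. The work goes in short steps, each a Python script; the robot and the scene stay as the last script left them, time stands still between calls to the robot, and variables do not carry over. Pictures are saved under pics/ and viewed, at most 10 in all, crops included, and the job is handed in when it is done.

```bash
ls; mkdir -p pics
python3 - <<'E'
from plant import bot
import cv2,numpy as np
for n in("top","side"):
    im=bot.camera(n); cv2.imwrite(f"pics/{n}0.png",im[:,:,::-1]); c=bot.get_calibration(n); print(n,{k:(np.round(v,3).tolist() if k!='x' else 0) for k,v in c.items()})
print(bot.get_calibration("wrist")); s=bot.read_state(); print(s)
E
```

```text
pics
top {'fx': 429.094, 'fy': 429.094, 'cx': 250.915, 'cy': 186.299, 'view': [[-0.022, -0.999, -0.023, 20.26], [0.992, -0.025, 0.127, -518.69], [-0.128, -0.02, 0.992, -1530.775], [0.0, 0.0, 0.0, 1.0]]}
side {'fx': 441.383, 'fy': 441.383, 'cx': 259.265, 'cy': 188.889, 'view': [[0.924, -0.381, -0.017, -477.811], [0.274, 0.634, 0.723, -198.736], [-0.265, -0.673, 0.69, -1213.388], [0.0, 0.0, 0.0, 1.0]]}
{'fx': 307.4562681009468, 'fy': 307.4562681009468, 'cx': 259.9529747536273, 'cy': 185.71890149939514, 'T_tool_cam': array([[ 8.56437473e-04,  9.65956244e-01,  2.58704079e-01,
         6.99452647e+01],
       [ 9.99998851e-01, -1.15086911e-03,  9.86659011e-04,
         9.80464696e-01],
       [ 1.25080397e-03,  2.58702937e-01, -9.65956120e-01,
        -1.58527664e+02],
       [ 0.00000000e+00,  0.00000000e+00,  0.00000000e+00,
         1.00000000e+00]])}
{'t': 0.1, 'joint_pos': array([ 1.48305296e+00,  3.59313290e-01,  1.11377560e-02, -3.14777338e-04,
       -1.22412030e+00, -2.88075685e-01]), 'qvel': array([-0.00022056, -0.00108984,  0.00342698,  0.00137167,  0.0004865 ,
        0.00080202]), 'tau': array([-4.31723483e-04, -5.84161699e+01,  2.93751490e+01,  7.01565027e+00,
        1.01857900e-02, -4.37059907e-05]), 'tcp_pos': array([247.62470517, 627.45074725, 225.7110025 ]), 'eef_rot': array([ 9.82386595e-01, -1.86858220e-01, -7.22687865e-05,  7.60794691e-04]), 'contact_force': array([ 0.0945015 , -0.26635529,  0.01436661]), 'moment': array([0.00339549, 0.02079482, 0.01483079]), 'finger_force': 0.0, 'width': 87.8413961217957}
```

View pics/top0.png

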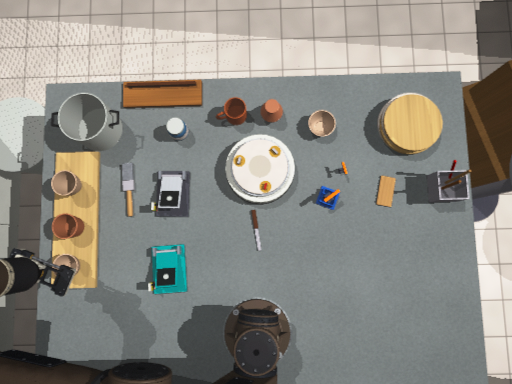

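View pics/side0.png

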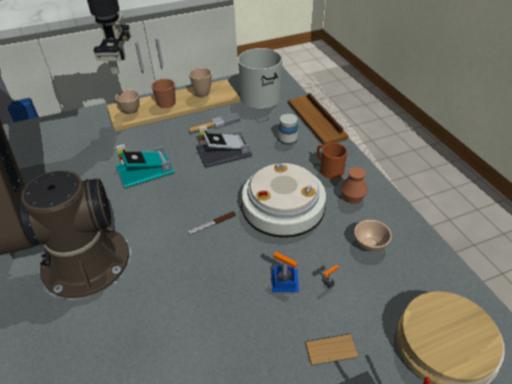

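Top view: the grey pedal is at (172,190) and the turquoise one at (168,270) is the decoy. The wheel is at (260,167), with the red screw at about (265,186). There are two orange-handled keys, a larger one in the blue cup at (329,197) and a smaller one at (344,169). The one in the cup fits the description. I'll take rough positions from here, then measure with the wrist camera.

```bash
cat > h.py <<'E'
from plant import bot
import cv2,numpy as np
from scipy.spatial.transform import Rotation as R
def ray(name,uv,state=None):
    c=bot.get_calibration(name)
    if name=="wrist":
        T=np.eye(4);T[:3,:3]=R.from_quat(state["eef_rot"]).as_matrix();T[:3,3]=state["tcp_pos"];M=T@c["T_tool_cam"]
    else: M=np.linalg.inv(c["view"])
    d=M[:3,:3]@np.array([(uv[0]-c["cx"])/c["fx"],-(uv[1]-c["cy"])/c["fy"],-1])
    return M[:3,3],d/np.linalg.norm(d)
def on(name,uv,z,state=None):
    o,d=ray(name,uv,state); return o+d*(z-o[2])/d[2]
def two(a,b):
    (o1,d1),(o2,d2)=a,b
    t=np.linalg.lstsq(np.c_[d1,-d2],o2-o1,rcond=None)[0]
    p,q=o1+t[0]*d1,o2+t[1]*d2
    return (p+q)/2,np.linalg.norm(p-q)
def down(yaw):  # tool z down, tool x at yaw
    return (R.from_euler("z",yaw)*R.from_euler("x",np.pi)).as_quat()
def shot(n):
    s=bot.read_state();im=bot.camera("wrist");cv2.imwrite(f"pics/{n}.png",im[:,:,::-1]);np.save(f"pics/{n}.npy",np.r_[s["tcp_pos"],s["eef_rot"]]);return s,im
def load(n):
    a=np.load(f"pics/{n}.npy");return dict(tcp_pos=a[:3],eef_rot=a[3:]),cv2.imread(f"pics/{n}.png")
def blobs(bgr,lo,hi,amin=15):
    m=cv2.inRange(cv2.cvtColor(bgr,cv2.COLOR_BGR2HSV),np.array(lo),np.array(hi))
    return [c for c in sorted(cv2.findContours(m,0,2)[0],key=cv2.contourArea,reverse=True) if cv2.contourArea(c)>amin]
E
python3 - <<'E'
from h import *
np.set_printoptions(precision=1,suppress=True)
for n,uv,z in [("key handle",(332,196),90),("cup",(328,198),30),("small key",(344,169),40),("red",(265,186),106),("wheel",(260,167),92),("pedalpad",(173,190),60),("turq",(168,276),60)]:
    p=on("top",uv,z);print(n,p,np.hypot(*p[:2]))
for n,uv,z in [("key handle",(285,260),90),("red",(263,194),106),("wheel",(284,190),92)]: print(n,on("side",uv,z))
for xy in [(500,-110),(500,-60),(520,-110),(480,-110)]:
  for z in (250,300,350):
    for k in range(-6,7):
        q=bot.solve_ik([*xy,z],down(k*np.pi/6))
        if q is not None: print(xy,z,k,q)
E
```

```text
key handle [ 470.6 -274.9   90. ] 545.0501755414498
cup [ 469.8 -270.3   30. ] 541.9758478320126
small key [ 573.1 -331.2   40. ] 661.9397168969642
red [509.5 -42.2 106. ] 511.2414000770446
wheel [579.3 -26.5  92. ] 579.8735552905825
pedalpad [509.1 288.   60. ] 584.9078264178022
turq [205.9 305.1  60. ] 368.1042546434829
key handle [ 475.1 -272.8   90. ]
red [509.3 -50.6 106. ]
wheel [576.6 -46.1  92. ]
(500, -110) 250 -6 [ 0.2  0.1 -0.3 -0.  -1.2 -1.7]
(500, -110) 250 -5 [ 0.2  0.1 -0.3  0.  -1.2 -1.2]
(500, -110) 250 -4 [ 0.2  0.1 -0.3  0.  -1.2 -0.7]
(500, -110) 250 -3 [ 0.2  0.1 -0.3  0.  -1.2 -0.2]
(500, -110) 250 -2 [ 0.2  0.1 -0.3  0.  -1.2  0.4]
(500, -110) 250 -1 [ 0.2  0.1 -0.3  0.  -1.2  0.9]
(500, -110) 250 0 [ 0.2  0.1 -0.3  0.  -1.2  1.4]
(500, -110) 250 1 [ 0.2  0.1 -0.3  0.  -1.2  1.9]
(500, -110) 250 2 [ 0.2  0.1 -0.3  0.  -1.2  2.5]
(500, -110) 250 3 [ 0.2  0.1 -0.3  0.  -1.2  3. ]
(500, -110) 250 4 [ 0.2  0.1 -0.3  0.  -1.2 -2.8]
(500, -110) 250 5 [ 0.2  0.1 -0.3 -0.  -1.2 -2.3]
(500, -110) 250 6 [ 0.2  0.1 -0.3 -0.  -1.2 -1.7]
(500, -110) 300 -6 [ 0.2  0.  -0.2 -
[... 6440 characters left out ...]
 -110) 300 6 [ 0.2  0.  -0.3 -0.  -1.3 -1.7]
(480, -110) 350 -6 [ 0.2 -0.  -0.2 -0.  -1.4 -1.7]
(480, -110) 350 -5 [ 0.2 -0.  -0.2  0.  -1.4 -1.2]
(480, -110) 350 -4 [ 0.2 -0.  -0.2  0.  -1.4 -0.7]
(480, -110) 350 -3 [ 0.2 -0.  -0.2  0.  -1.4 -0.2]
(480, -110) 350 -2 [ 0.2 -0.  -0.2  0.  -1.4  0.3]
(480, -110) 350 -1 [ 0.2 -0.  -0.2  0.  -1.4  0.9]
(480, -110) 350 0 [ 0.2 -0.  -0.2  0.  -1.4  1.4]
(480, -110) 350 1 [ 2.5 -1.4 -0.2  0.  -2.8 -0.4]
(480, -110) 350 2 [ 2.5 -1.4 -0.2  0.  -2.8  0.1]
(480, -110) 350 3 [ 2.5 -1.4 -0.2  0.  -2.8  0.6]
(480, -110) 350 4 [ 2.5 -1.4 -0.2  0.  -2.8  1.1]
(480, -110) 350 5 [ 2.5 -1.4 -0.2  0.  -2.8  1.7]
(480, -110) 350 6 [ 0.2 -0.  -0.2 -0.  -1.4 -1.7]
```

Run:
```python
from h import *
for n,p in [("w_ped",(440,285,230)),("w_screw",(440,-45,250)),("w_cup",(405,-272,230))]:
    bot.move_ptp(list(p),down(0).tolist()); bot.pause(.15); shot(n)
print(bot.read_state()["t"])
a=[cv2.imread(f"pics/{n}.png") for n in("w_ped","w_screw","w_cup")]
cv2.imwrite("pics/m.png",np.vstack([np.hstack([cv2.resize(x[:300],(400,234)) for x in a[:2]]),np.hstack([cv2.resize(a[2][:300],(400,234)),cv2.resize(a[1][0:200,150:400],(400,320))[:234]])]))
```

```text
4.325
```

View pics/m.png

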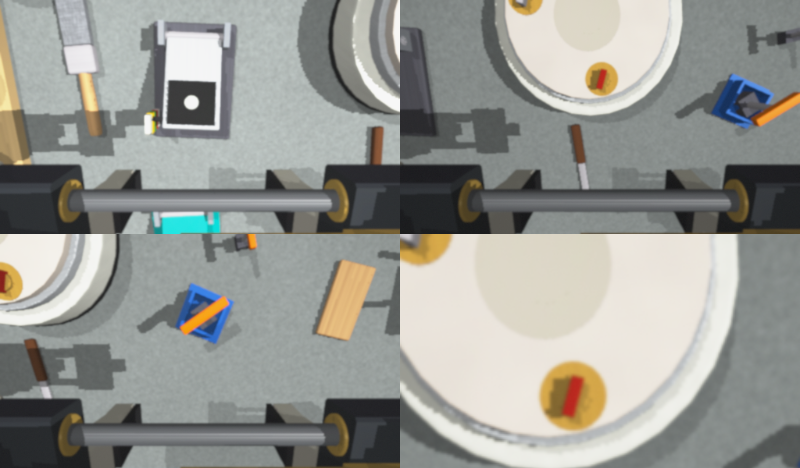

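The mosaic (cell scale 0.78) shows four things:
- **Pedal:** the grey one has its white dot at cell (191,102).
- **Screw:** the red tab is on its gold seat at (600,78).
- **Cup:** it is at (205,314), with the orange bar crossing it.
- **Look-alike:** the small key lies outside the cup at (248,242).

Next I'll measure these and confirm the key in an enlarged crop.

Run:
```python
from h import *
np.set_printoptions(precision=2,suppress=True)
def rect(n,c,z,s):
    r=cv2.minAreaRect(c); P=np.array([on("wrist",p,z,s)[:2] for p in cv2.boxPoints(r)]); e=[P[1]-P[0],P[2]-P[1]]; e.sort(key=np.linalg.norm)
    M=cv2.moments(c); cen=on("wrist",(M["m10"]/M["m00"],M["m01"]/M["m00"]),z,s)
    print(n,"px",np.array(r[0]),"rectcen",P.mean(0),"mom",cen[:2],"size",np.linalg.norm(e[1]),np.linalg.norm(e[0]),"yaw",np.arctan2(e[1][1],e[1][0]))
for v in("w_cup","w_screw"):
    s,im=load(v); im[215:]=0
    for c in blobs(im,(5,180,150),(16,255,255))[:3]: rect(v+" orange",c,98,s)
    for c in blobs(im,(100,150,60),(130,255,255))[:2]: rect(v+" blue",cv2.convexHull(c),30,s)
    for c in blobs(im,(0,190,120),(3,255,255),8)[:3]: rect(v+" red",c,106,s)
    for c in blobs(im,(16,100,120),(28,255,255),60)[:3]: rect(v+" gold",c,94,s)
s,im=load("w_ped"); im[215:]=0
g=cv2.cvtColor(im,cv2.COLOR_BGR2GRAY)
m=cv2.inRange(im,(0,0,0),(60,60,60)); 
for c in [c for c in cv2.findContours(m,cv2.RETR_EXTERNAL,2)[0] if cv2.contourArea(c)>800]: rect("dark",c,70,s)
m=cv2.inRange(im,(170,170,170),(255,255,255))
for c in [c for c in cv2.findContours(m,cv2.RETR_CCOMP,2)[0] if cv2.contourArea(c)>80]: rect("white",c,67,s)
s,im=load("w_cup");cv2.imwrite("pics/key.png",cv2.resize(im[0:160,190:390],(800,600),interpolation=2))
```

```text
w_cup orange px [319.3   9.6] rectcen [ 552.34 -321.96] mom [ 551.72 -322.33] size 15.32238542943426 5.082575833558953 yaw -2.5916786138178582
w_cup orange px [256.06 100.89] rectcen [ 477.36 -267.95] mom [ 475.95 -266.11] size 47.8042607008672 1.5317634743908821 yaw -0.966695081138787
w_cup blue px [244.01  85.76] rectcen [ 493.79 -253.57] mom [ 491.97 -260.68] size 72.79775129728225 36.08385204301524 yaw -0.9810933308691132
w_cup blue px [271.84 106.86] rectcen [ 470.97 -284.97] mom [ 462.41 -287.18] size 62.93050733475562 35.84858454774289 yaw -0.4180221867375376
w_cup red px [ 2.5 60.5] rectcen [510.26 -50.46] mom [510.84 -50.16] size 20.50582159294951 4.256466568077116 yaw 2.9333602248034913
w_cup gold px [441.92  85.13] rectcen [ 490.18 -437.5 ] mom [ 492.68 -437.15] size 85.36078816167765 41.76075245650167 yaw -0.2172596302300069
w_cup gold px [14. 60.] rectcen [511.92 -51.39] mom [510.33 -51.27] size 40.863189603953145 24.61712249633335 yaw 2.951897876760605
w_cup gold px [261.38 104.18] rectcen [ 474.34 -272.68] mom [ 474.68 -273.07] size 61.575838315752506 9.441852250125976
[... 1777 characters left out ...]
5628690120325 yaw -2.931839561164736
white px [475.    74.08] rectcen [533.79  71.46] mom [539.21  76.05] size 150.81014431634622 38.04753785926951 yaw -2.6861673202942007
white px [277. 107.] rectcen [496.78 267.84] mom [496.68 260.25] size 435.83564743047907 216.07819791211844 yaw -1.5691218582817459
white px [244.24 131.45] rectcen [480.73 301.34] mom [481.37 301.2 ] size 64.70048878604956 59.77850696515788 yaw -1.604702638364415
white px [93.31 26.94] rectcen [578.81 443.72] mom [578.94 443.74] size 51.754855443317645 31.78690851242461 yaw -3.0528963680350385
white px [54.45 71.43] rectcen [535.09 487.55] mom [531.85 490.56] size 142.2341901913352 68.20267214452308 yaw -3.077698842970149
```

View pics/key.png

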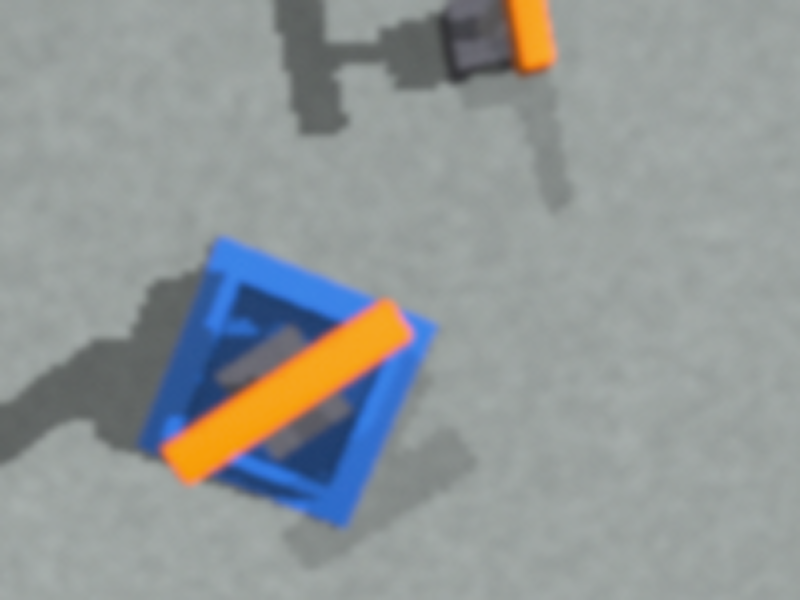

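The crop shows the T-handle crossing above the blue cup, with the slotted foot standing inside it. The smaller orange key (crop 530,35) lies outside and is the decoy. Next: refine the measurements, then grasp and lift.

Run:
```python
from h import *
np.set_printoptions(precision=2,suppress=True)
def meas(c,z,s):
    r=cv2.minAreaRect(c); P=np.array([on("wrist",p,z,s)[:2] for p in cv2.boxPoints(r)]); e=[P[1]-P[0],P[2]-P[1]]; e.sort(key=np.linalg.norm)
    return P.mean(0),np.linalg.norm(e[1]),np.linalg.norm(e[0]),(np.arctan2(e[1][1],e[1][0])+np.pi/2)%np.pi-np.pi/2
s,im=load("w_cup"); im[215:]=0
H=[c for c in blobs(im,(5,150,150),(25,255,255)) if abs(cv2.minAreaRect(c)[0][0]-258)<25][0]
kc,l,w,yaw=meas(H,98,s); print("key",kc,l,w,yaw)
print("cup corners",P:=np.array([on("wrist",p,30,s)[:2] for p in [(245,62.7),(300,86.7),(276.2,140.8),(225,120)]]),P.mean(0),np.linalg.norm(np.diff(P,axis=0),axis=1))
s2,im2=load("w_screw"); im2[215:]=0
for c in blobs(im2[:, :400].copy(),(0,150,90),(12,255,255)): print("tab",meas(c,106,s2))
assert 58<l<70 and 9<w<17 and np.linalg.norm(kc-P.mean(0))<15
q=down(yaw).tolist()
bot.move_gripper(45,20)
bot.move_ptp([*kc,170],q); bot.line_to([*kc,72],80)
bot.move_gripper(0,25); r=bot.read_state(); print("w",r["width"],r["finger_force"],r["tcp_pos"])
bot.line_to([*kc,150],80)
r=bot.read_state(); print(r["t"],r["width"],r["contact_force"],r["tcp_pos"]); np.save("key.npy",np.r_[kc,yaw,P.mean(0)])
s=bot.camera("side"); cv2.imwrite("pics/side_g.png",cv2.resize(s[200:340,200:400,::-1],(800,560)))
```

```text
key [ 474.29 -272.34] 62.69472090564964 11.865537095736274 -0.981280451612711
cup corners [[ 518.25 -255.27]
 [ 493.44 -316.19]
 [ 433.43 -290.69]
 [ 456.96 -231.8 ]] [ 475.52 -273.49] [65.78 65.19 63.41]
tab (array([512.  , -42.34]), np.float64(23.54160920597708), np.float64(7.968788461718747), np.float64(-0.2911724751110847))
tab (array([429.08, -13.17]), np.float64(44.79356655128022), np.float64(5.369917740048918), np.float64(0.12087850567052083))
w 11.852878006369991 24.986540973186493 [ 474.32 -272.37   72.04]
9.3 11.892645439765856 [-0.1   0.03 -1.27] [ 473.88 -272.21  149.38]
```

View pics/side_g.png

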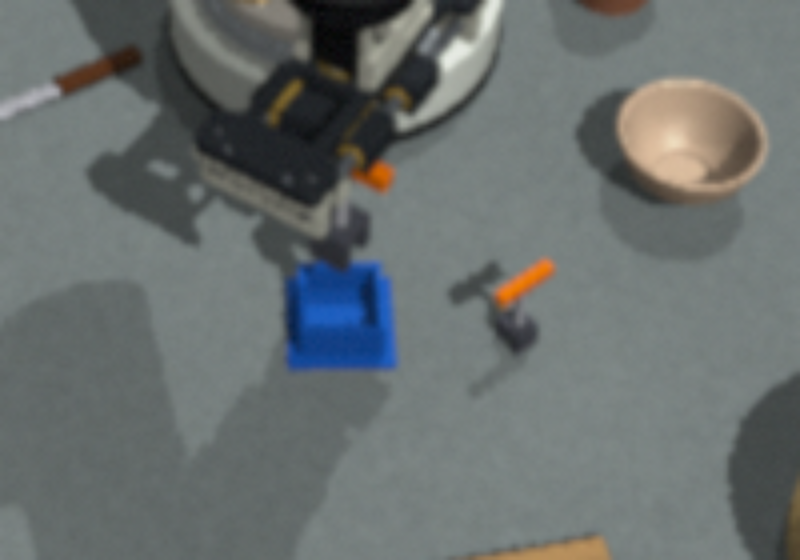

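The key is held upright above the now-empty cup at crop (340,315). The small look-alike at (520,300) is undisturbed. Next I'll refine the tab yaw by PCA and move over the screw.

Run:
```python
from h import *
np.set_printoptions(precision=3,suppress=True)
s,im=load("w_screw"); im=im[60:140,220:300]
hsv=cv2.cvtColor(im,cv2.COLOR_BGR2HSV); m=((hsv[...,0]<13)|(hsv[...,0]>172))&(hsv[...,1]>150)&(hsv[...,2]>90)
v,u=np.nonzero(m); P=np.array([on("wrist",(a+220,b+60),106,s)[:2] for a,b in zip(u,v)])
ev,E=np.linalg.eigh(np.cov(P.T)); d=E[:,1]; yaw=np.arctan(d[1]/d[0]); c=P.mean(0)
print(c,yaw,np.sqrt(12*ev))
np.save("tab.npy",np.r_[c,yaw])
x,y=474.3,-272.3
bot.line_to([x,y,205],120)
bot.move_ptp([512,-42.6,205],down(yaw).tolist()); bot.pause(.2)
r=bot.read_state(); print(r["t"],r["tcp_pos"],r["contact_force"],r["moment"],r["joint_pos"])
im=bot.camera("side"); cv2.imwrite("pics/side_s.png",cv2.resize(im[130:250,190:350,::-1],(800,600)))
```

```text
[512.547 -41.853] -0.2890838249261855 [ 8.037 23.289]
11.0833 [511.889 -43.569 204.802] [-0.048 -0.21  -0.809] [-0.045  0.018 -0.064] [ 0.298  0.109 -0.371  0.    -1.091  0.982]
```

View pics/side_s.png

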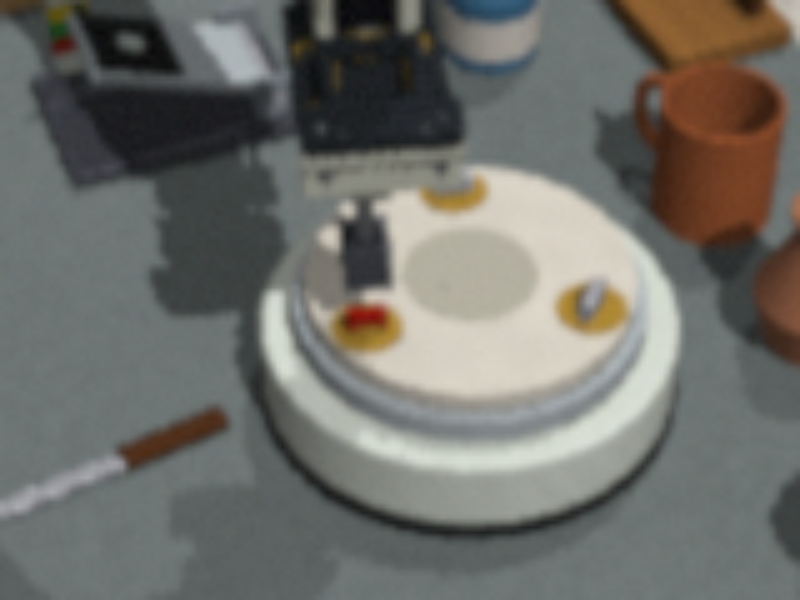

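The key's foot hangs at crop (365,270), above the red tab at (365,317), and lines up with it. Lowering in steps, watching the force.

Run:
```python
from h import *
np.set_printoptions(precision=2,suppress=True)
f0=bot.read_state()["contact_force"]
for z in (180,174,172,170,168,166,164,162,161):
    bot.line_to([512.2,-42.2,z],40); bot.pause(.05)
    r=bot.read_state(); f=r["contact_force"]-f0
    print(z,r["tcp_pos"],f,r["moment"],r["width"])
    if f[2]>5: break
print(r["t"])
```

```text
180 [512.42 -42.13 180.22] [-0.42 -0.67 -0.61] [-0.01  0.02  0.  ] 11.61756151829202
174 [512.11 -42.25 173.89] [ 1.19  0.1  -0.79] [-0.02  0.04 -0.01] 12.074464237597217
172 [512.19 -42.22 171.99] [ 0.17  0.41 -0.03] [ 0.    0.03 -0.04] 11.42871989673572
170 [512.16 -42.22 169.93] [0.78 0.88 0.35] [-0.02 -0.03 -0.01] 11.990731715160077
168 [512.18 -42.19 167.95] [ 1.04  0.57 -1.59] [-0.    0.04 -0.  ] 11.814903423454176
166 [512.12 -42.22 165.93] [ 1.1  -0.2  -0.88] [-0.03 -0.02  0.03] 12.179345614847104
164 [512.15 -42.19 163.92] [ 0.14  0.48 -0.21] [-0.02  0.06  0.01] 11.696815368717617
162 [512.14 -42.24 161.9 ] [ 0.92 -0.3  -0.5 ] [-0.03  0.03  0.02] 11.760850034336283
161 [512.2  -42.19 160.98] [-0.11  0.34 -0.66] [ 0.01 -0.01  0.01] 11.699870904463335
14.4083
```

Run:
```python
from h import *
np.set_printoptions(precision=3,suppress=True)
bot.move_gripper(0,40)
q=np.array(bot.read_state()["joint_pos"]); q0=q[5]
m0=0
for i in range(1,19):
    q[5]=q0-0.1*i; bot.move_joints(q.tolist()); bot.pause(.05)
    r=bot.read_state(); print(round(q0-r["joint_pos"][5],3),r["moment"][2],r["contact_force"],r["tcp_pos"][2])
    if abs(r["moment"][2])>0.25 and i>11: break
print(r["t"])
```

```text
0.097 0.03636464252935936 [ 0.506 -0.481 -1.541] 161.0643258436361
0.196 0.0004142553098979845 [-0.425  0.177 -1.953] 161.02736024844427
0.295 0.022520237263235873 [-0.154  0.807 -1.277] 161.02045164006697
0.395 0.008109624650732993 [-0.236  0.322 -1.282] 161.04091845332738
0.495 0.06676913966188207 [ 0.609 -1.072 -1.462] 161.0402024257654
0.595 -0.008811656688694082 [-0.438  0.073 -1.579] 161.0331219112852
0.695 0.0530993394776567 [ 0.442 -0.509 -1.432] 161.02088345357092
0.795 0.06548523485781947 [-0.96  -0.404 -1.269] 161.01583273857764
0.895 -0.008460299213061752 [-0.794 -0.627 -0.817] 161.01465841800527
0.995 0.0169680740253396 [-0.418  0.534 -1.404] 161.00625743682912
1.095 0.06444095820414086 [-0.359 -0.72  -0.014] 160.97879620649553
1.195 -0.0135222849089051 [-0.126 -0.151 -1.409] 161.00175585639803
1.295 -0.022312877932893226 [-2.161 -0.373 -1.425] 160.99434346222148
1.395 0.26966813685040125 [-2.534 -0.298 -0.629] 161.00961661895957
18.825
```

Run:
```python
from h import *
np.set_printoptions(precision=3,suppress=True)
q=np.array(bot.read_state()["joint_pos"]); 
q[5]-=0.03; bot.move_joints(q.tolist()); bot.pause(.15); print(bot.read_state()["moment"])
q[5]+=0.25; bot.move_joints(q.tolist())
r=bot.read_state(); print(r["moment"][2],r["contact_force"])
bot.line_to([512.2,-42.2,205],80)
kx,ky,yaw,cx,cy=np.load("key.npy")
bot.move_ptp([kx,ky,200],down(yaw).tolist()); bot.pause(.15)
s,im=shot("w_chk"); im2=bot.camera("side")
a=cv2.resize(im2[130:320,190:350,::-1],(480,570)); cv2.imwrite("pics/chk.png",a)
r=bot.read_state(); print(r["t"],r["tcp_pos"],r["width"])
```

```text
[-0.031  0.379  0.469]
0.009918511550762777 [ 0.189  0.709 -1.608]
21.45 [ 474.734 -271.441  200.051] 11.5833674868875
```

View pics/chk.png

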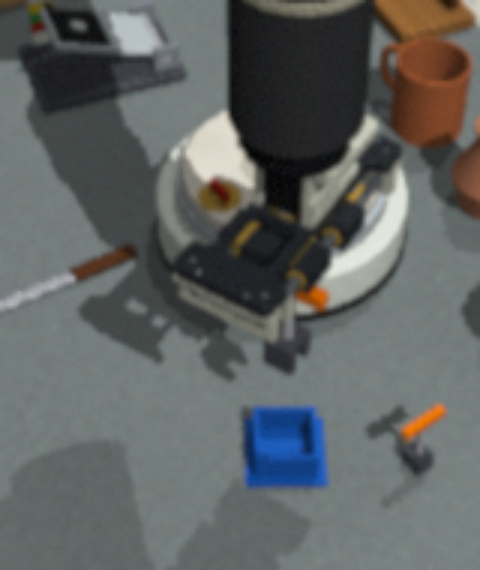

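The red tab at (218,190) now lies along the rim, and the key hangs upright over the cup at (285,445). Placing it back.

Run:
```python
from h import *
np.set_printoptions(precision=2,suppress=True)
kx,ky,yaw,cx,cy=np.load("key.npy")
bot.line_to([kx,ky,110],100); bot.line_to([kx,ky,76],50); bot.pause(.1)
f0=bot.read_state()["contact_force"][2]
for z in (75,74,73,72.5,72,71.5,71):
    bot.line_to([kx,ky,z],20); bot.pause(.05); f=bot.read_state()["contact_force"][2]-f0; print(z,round(f,2))
    if f>3: break
bot.move_gripper(30,20); bot.pause(.2)
bot.line_to([kx,ky,180],80)
# look again from the earlier viewpoint
bot.move_ptp([405,-272,230],down(0).tolist()); bot.pause(.15); s,im=shot("w_end"); 
b=cv2.cvtColor(im,cv2.COLOR_RGB2BGR); b[215:]=0
for c in blobs(b,(5,150,150),(25,255,255)):
    r=cv2.minAreaRect(c)
    if abs(r[0][0]-258)<30: P=np.array([on("wrist",p,98,s)[:2] for p in cv2.boxPoints(r)]); print(P.mean(0),np.linalg.norm(np.diff(P,axis=0),axis=1))
print(bot.read_state()["t"])
i2=bot.camera("side")[:,:,::-1]
cv2.imwrite("pics/end.png",np.hstack([cv2.resize(b[0:160,190:390],(400,320)),cv2.resize(i2[160:320,200:400],(400,320))]))
```

```text
75 -0.16
74 -1.17
73 -0.79
72.5 -1.5
72 0.46
71.5 7.22
[ 474.29 -272.54] [62.55 11.9  63.11]
28.6667
```

View pics/end.png

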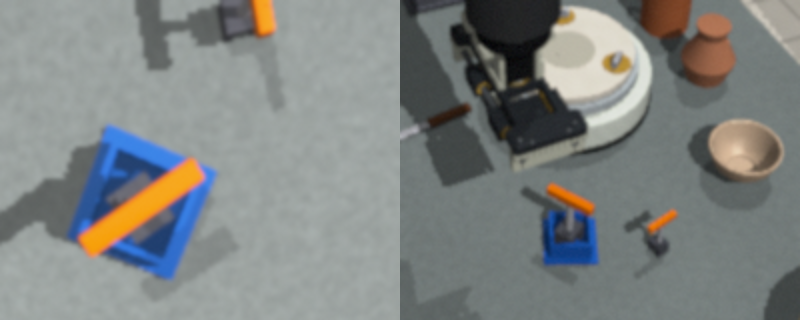

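The key stands in the cup as it did at the start (measured 474.3,−272.5), and it is released. Now the paddle.

Run:
```python
from h import *
np.set_printoptions(precision=2,suppress=True)
bot.line_to([420,-250,260],150)
bot.move_gripper(0,20)
X,Y=482,301
bot.move_ptp([X,Y,120],down(0).tolist()); bot.line_to([X,Y,82],80); bot.pause(.2)
f0=np.mean([bot.read_state()["contact_force"][2] for _ in range(3)])
F=lambda: (bot.pause(.05),np.mean([(bot.pause(.01),bot.read_state()["contact_force"][2])[1] for _ in range(6)])-f0)[1]
zc=None;z=82
while z>55:
    z-=1.5; bot.line_to([X,Y,z],25); f=F(); print(z,round(f,2),end="; ")
    if f>1.3: zc=z; break
print("contact",zc,bot.read_state()["t"],bot.read_state()["tcp_pos"])
im=bot.camera("side"); cv2.imwrite("pics/ped1.png",cv2.resize(im[110:190,180:280,::-1],(800,600),interpolation=2))
np.save("ped.npy",[X,Y,zc,f0])
```

```text
80.5 -0.27; 79.0 -0.32; 77.5 -0.45; 76.0 0.05; 74.5 -0.49; 73.0 -0.57; 71.5 -0.38; 70.0 -0.18; 68.5 1.12; 67.0 1.54; contact 67.0 36.225 [482.11 301.16  67.08]
```

Run:
```python
from h import *
X,Y,zc,f0=np.load("ped.npy")
F=lambda: np.mean([(bot.pause(.01),bot.read_state()["contact_force"][2])[1] for _ in range(8)])-f0
for z in (63,59,56,53):
    bot.line_to([X,Y,z],30); bot.pause(.1); print(z,round(F(),2))
    if F()>7.5: break
r=bot.read_state(); print(r["t"],r["tcp_pos"])
im=bot.camera("side"); cv2.imwrite("pics/ped2.png",cv2.resize(im[110:190,180:280,::-1],(800,600),interpolation=2))
```

```text
63 2.28
59 3.6
56 5.01
53 5.09
38.275 [482.01042105 301.06013379  53.19057789]
```

View pics/ped2.png

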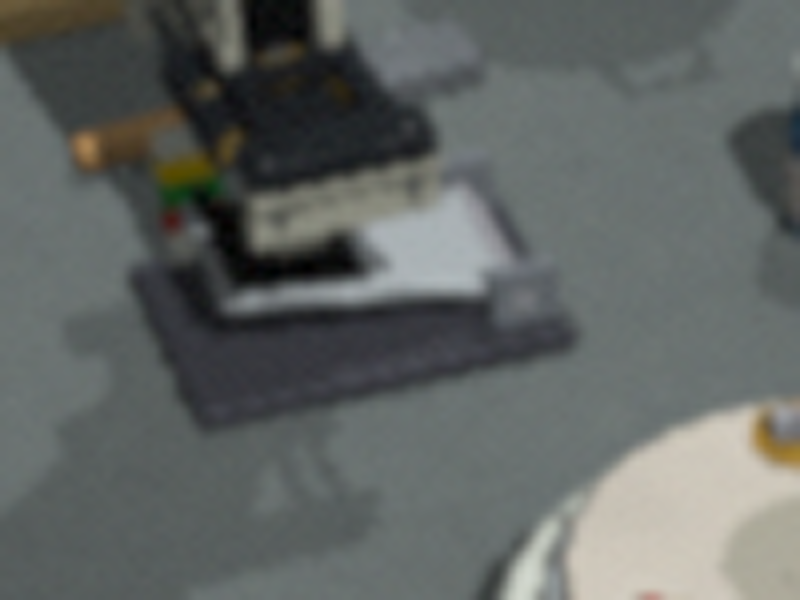

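The pointer at about (208,200) is by the green band (185,190), the paddle has sunk about 16 mm, and the force is about 5 N. These all agree with half travel, so I'll hold there and hand in.

Run:
```python
from h import *
bot.pause(.8); r=bot.read_state(); print(r["t"],r["contact_force"],r["tcp_pos"]); print(bot.close_job())
```

```text
39.125 [-2.03531274  2.52106968  3.86530568] [481.99168398 301.01966283  53.19488246]
the job is handed in; nothing more can be done
None
```

I handed the job in at about 39 s, with no verdict returned: the red screw was turned to its stop, the key was back upright and released in its cup, and the gripper was holding the paddle about half way down (about 16 mm, 4–5 N).

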